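Set the work wheel to its mark and swing the magnifier over the finial

TASK

Push the work wheel round by its spokes with a fingertip until the long, arrow-tipped spoke points at the slender pointed post (not the stubby one); then push the magnifier's arm until its lens is centred over the wheel's hub. Only push: the brass finial must stay standing in the middle of the wheel, nothing is to be lifted, and the other things on the table are left where they are.

Things in the scene. Friction and masses are not known exactly. Their poses are not given: they have to be found in the camera images.
- wheel: horizontal steel work wheel with three spokes on a low round foot; turns either way, several times round, about a vertical axis against light friction (about 1.5 N at a spoke's end) and stays where left. Origin: on the axis at the spokes' mid-height, 65 mm above the table. +x runs along the LONG spoke (at the start roughly towards the robot), z up. Hub disc 84 mm across, top 75 mm above the table
- long_tip (a point): arrow tip of the long spoke, 136 mm from the wheel's axis. All spokes are square bars 14 mm wide and high, 120 degrees apart, their undersides 58 mm above the table (the foot below, 120 mm across, is 12 mm thick, with a 60 mm round column). The long one's bar runs to 120 mm; its flat arrow head, 31 mm wide, 6 mm thick, is centred at 115 mm
- ball_a (a point): black 22 mm ball on the end of a short spoke, 120 degrees anticlockwise (from above) of the long one; the square bar runs to 105 mm from the wheel's axis; the point is the ball's centre, at 108 mm
- ball_b (a point): the same on the other short spoke, 120 degrees clockwise of the long one
- pointed_post: fixed slender steel post, 16 mm thick, with a sharp cone tip, 88 mm high, on a 40 mm square foot 10 mm thick; left or right of the wheel, 140 to 195 mm from its axis. Origin: centre of its underside on the table
- stub_post: fixed stubby steel post with a flat mushroom head 42 mm across, 47 mm high, on a 40 mm square foot; on the other side of the wheel. Not the mark to point at. Origin: centre of its underside
- finial: brass finial (the workpiece), 40 mm across its foot, 51 mm high, standing loose on the middle of the wheel's hub. Origin: centre of its underside; z up when standing
- lens_arm: level arm of the magnifier, swinging about a vertical pole (16 mm thick) beyond the wheel, 170 mm from the wheel's axis; light friction (1 N), stays where left, swings on past the hub if pushed too far. Origin: on the pole's axis at the arm's mid-height, 190 mm above the table; +x along the arm to the lens. At the start swung left (+y), 45 to 70 degrees away from the hub
- lens (a point): centre of the lens, at the arm's end, 170 mm from the pole, 190 mm above the table. The black lens ring is 96 mm across and 14 mm high; from it to the clamp on the pole (26 mm across, its top 203 mm above the table) runs an aluminium bar 12 mm wide and high, free from 13 to 122 mm from the pole's axis
- tin: bystander: low closed aluminium tin, 50 mm across, 32 mm high, standing partly under the wheel's spokes on the robot's side. Origin: centre of its underside
- jar: bystander: small amber glass jar with a steel cap, 54 mm across, 75 mm high, beyond the right-hand post. Origin: centre of its underside
- big_jar: bystander: clear glass jar with a cap, 72 mm across, 100 mm high, far right. Origin: centre of its underside
- screwdriver: bystander: screwdriver lying on the table, right. Origin: underside, along its length
- brush: bystander: hand brush lying on the table, left. Origin: underside, along its length
- cup: bystander: white cup, 70 mm across, 70 mm high, left. Origin: centre of its underside
- spare: bystander: a second, smaller brass finial, 36 mm across, 41 mm high, standing on the table at the left. Origin: centre of its underside
Things that resemble listed ones, but are neither listed nor needed, are in the scene too. Leave any blue look-alike of the pointed_post alone. Leave any pink look-alike of the finial alone.

How it is judged:
By the outcome, as a careful person would: the job done as asked, in the order asked, and still so for the second after the job is handed in, with the robot touching nothing.
It also fails if it takes over 64 s, if anything falls off the work surface, if the arm or the gripper's body presses on something with over 40 N, if the wrist force passes 120 N, or if a joint passes its speed limit or range.

ROBOT

A 7-joint arm with a two-finger parallel gripper is mounted at the origin on the work surface. World frame = base frame: x ahead of the robot, y to its left, z up, the work surface at z = 0. Lengths are in mm, angles in rad, forces in N, time in s.
With the tool pointing down it reaches from about 400 to 875 mm from the base axis. Payload 4.4 kg.
Tool frame: the origin (TCP) lies at the very end of the fingers, on their centre line; the grasp point (between the pads) lies 19 mm behind it; z points along the fingers, y is the line along which they close (so a half turn about z gives the same grasp; the last joint's range is limited). The gripper opens to 85 mm and grips with 20 to 120 N. Pads are 22 mm wide; open, the fingers measure 114 mm over their backs; the gripper's body (76 mm by 85 mm) begins 54 mm behind the grasp point. The pads swing forward as they close: fully open they stand 13 mm farther back than shut.
Start: joints at [1.263, 0.628, 0.038, 1.517, -0.027, 0.996, -0.02], TCP at [155.67, -631.098, 231.313] pointing down, gripper open.
Joint ranges: [-3.06, 3.06], [-0.37, 2.12], [-1.25, 1.32], [0.18, 2.47], [-1.1, 4.24], [0.23, 1.98], [-2.94, 2.94]. Speed limits (rad/s): [2.57, 2.57, 3.14, 3.14, 3.14, 3.14, 3.14].

INTERFACE

Orientations are given as [roll, pitch, yaw] about the fixed x, y, z axes, in that order (R = Rz(yaw) Ry(pitch) Rx(roll)).
In Python, from cell import status, get_image, ctrl, models gives the robot as it stands.
- The arm moves only by the shell command python3 -m handwheel 'ROWS' [OPENING]. ROWS is JSON, a list of rows, each an object with "delta_pos": the shift along the world's x, y, z in cm, a list of three; "yaw": the turn about the world's z in rad. A call has 1 to 10 rows; each row shifts and turns the commanded pose from where the row before left it; what a row does not reach is not made up. A row lasts 1/12 s, in which the tool goes at most 41.7 mm and 7.16 degrees, less where a joint would pass 70% of its speed; a pose out of reach is approached as far as the arm can. A call is refused whole if a number of a shift passes 4.17 or a number of a turn 0.125, either way. A call with a gripper value outside its range is refused whole. OPENING is the opening, from -1 (shut) to 1 (fully open), set as the call begins (- or left out, the last holds). The fingers move at their own pace and stop on an object; the grip force is fixed at half the most. Time passes only in rows, so rows that do not move let the fingers close. It gives the time, the measured TCP pose, the force, the opening and the grip force at its end, in the units of the state.
- status.read_state(): the state, without advancing time (a new reading comes with each control period).
- get_image(name): name is "side" or "top"; returns a dict with "color" (480x640x3 uint8, red, green, blue), "z_map" (480x640 float32, mm along the optical axis (not along the pixel's ray), 0 where there is no reading), "fx", "fy", "cx", "cy" (pixels), "k1" (the pictures are not rectified: a ray, as slopes to the right and down, at radius r is drawn at 1 + k1 r^2 times it, then the intrinsics apply), "position" and "rotation" of the camera in the world. Camera axes: x right, y up, looking along -z (the intrinsics and any distortion apply to the point x, -y, -z); pixel columns grow to the right and rows downward; lengths in mm; the calibration is good to about 2 mm. A picture is of the moment at which its call begins.
- ctrl.finish_job(): hands the job in; it is judged then, once.
Trained networks look in a picture, given as the dict that the camera call returned (one of the last four; its "shot" number tells which), for a name from the list of things; names that differ only in an ending like _2 or _b are one class to them, and where a whole thing is asked for, a point or a joint stands for the part that bears it (a point fixed in the world has none). Each returns a list of dicts, best first, with "score" (0 to 1); they miss things now and then, are a little off and sometimes report something else, mostly with a low value. They report only what shows in the picture. A call takes as long as a camera call. They do not tell look-alikes from the thing itself.
- models.boxes_of(picture, name): "rect" ([left, top, right, bottom] in pixels, round what is visible of it).
The state is a dict: "clock": time; "qpos": joint angles; "qd": joint speeds; "tau": joint torques, N m; "eef_pos": TCP position; "tool_rot": TCP orientation; "force": force on the tool from outside, world axes, zero at the start; "torque": the same for the moment, N m; "width": finger opening in mm; "gripper_force": force on a finger pad.
Only numpy, scipy, OpenCV 4.12 (cv2) and the standard library are available. Lean on these libraries where they do the work, as an engineer would, in place of code of your own. Each camera call takes 0.05 s, during which the arm holds its last target. There are 200 camera calls.

## Working session

There is one attempt and no reset: what is moved stays moved. The work goes in short steps, Python scripts to look and compute and a shell command to move; the robot and the scene stay as the last step left them, time stands still between calls to the robot, and variables do not carry over. Pictures are saved under pics/ and viewed, at most 10 in all, crops included, and the job is handed in when it is done.

```bash
ls; mkdir -p pics; cat > h.py <<'E'
import numpy as np, cv2
from cell import status,get_image,ctrl,models
def w2p(im,P):
    P=np.atleast_2d(P).astype(float); R=np.array(im["rotation"]); t=np.array(im["position"])
    c=(P-t)@R; s=np.c_[c[:,0]/-c[:,2],-c[:,1]/-c[:,2]]; s=s*(1+im["k1"]*(s**2).sum(1))[:,None]
    return s*[im["fx"],im["fy"]]+[im["cx"],im["cy"]]
def rays(im,uv):
    uv=np.atleast_2d(uv).astype(float); d=(uv-[im["cx"],im["cy"]])/[im["fx"],im["fy"]]; s=d.copy()
    for _ in range(20): s=d/(1+im["k1"]*(s**2).sum(1))[:,None]
    return np.c_[s[:,0],-s[:,1],-np.ones(len(s))]
def atz(im,uv,z):
    r=rays(im,uv)@np.array(im["rotation"]).T; t=np.array(im["position"])
    return t+r*((z-t[2])/r[:,2])[:,None]
def cloud(im):
    v,u=np.mgrid[0:480,0:640]; r=rays(im,np.c_[u.ravel(),v.ravel()])*im["z_map"].reshape(-1,1)
    return (r@np.array(im["rotation"]).T+np.array(im["position"])).reshape(480,640,3)
def save(im,n): cv2.imwrite(n,im["color"][:,:,::-1])
E
python3 - <<'E'
from h import *
for n in("top","side"):
    im=get_image(n); save(im,f"pics/{n}0.png"); print(n,np.round(im["position"]),np.round(im["rotation"],3).tolist(),im["fx"],im["k1"])
    for k in "wheel long_tip ball_a pointed_post stub_post finial lens_arm lens tin jar".split():
        print(k,[(np.round(d["rect"]).tolist(),round(d["score"],2)) for d in models.boxes_of(im,k)[:4]])
s=status.read_state();print(s)
E
```

```text
pics
top [ 284.  -31. 1571.] [0.184, 0.006, -1.597] 529.8693344767073 -0.10371999071554373
wheel [([295.0, 234.0, 368.0, 304.0], 0.69), ([463.0, 259.0, 469.0, 327.0], 0.56)]
long_tip [([295.0, 236.0, 366.0, 306.0], 0.72)]
ball_a [([296.0, 236.0, 367.0, 310.0], 0.84)]
pointed_post [([270.0, 277.0, 283.0, 294.0], 0.5)]
stub_post [([366.0, 284.0, 385.0, 297.0], 0.67)]
finial [([321.0, 253.0, 335.0, 268.0], 0.69), ([339.0, 310.0, 357.0, 320.0], 0.55)]
lens_arm [([265.0, 189.0, 349.0, 232.0], 0.88)]
lens [([265.0, 187.0, 347.0, 230.0], 0.89), ([294.0, 233.0, 367.0, 308.0], 0.16)]
tin [([314.0, 296.0, 331.0, 311.0], 0.42)]
jar [([391.0, 238.0, 411.0, 260.0], 0.81)]
side [296. 731. 848.] [0.828, 0.01, -2.824] 464.3760280904919 -0.04706562409119275
wheel [([299.0, 222.0, 390.0, 272.0], 0.63), ([374.0, 227.0, 392.0, 243.0], 0.33)]
long_tip [([254.0, 179.0, 298.0, 254.0], 0.63), ([302.0, 219.0, 391.0, 273.0], 0.57)]
ball_a [([294.0, 218.0, 398.0, 273.0], 0.64)]
pointed_post [([334.0, 298.0, 361.0, 336.0], 0.9), ([292.0, 294.0, 314.0, 325.0], 0.55)]
stub_post [([374.0, 223.0, 393.0, 245.0], 0.6
[... 318 characters left out ...]
 'qpos': array([ 1.26322103,  0.62836589,  0.03846851,  1.51737208, -0.02704495,
        0.99636097, -0.02002885]), 'qd': array([ 2.79517882e-04,  1.53015124e-04,  4.99382375e-05, -3.15206388e-04,
       -6.79275643e-04, -1.80571096e-03, -1.90374183e-03]), 'tau': array([-3.95156503e-04, -5.63284171e+01,  1.22558020e+00, -1.93783665e+01,
        1.08197666e-02,  1.65043341e-03,  5.49804469e-06]), 'eef_pos': array([ 155.68755033, -631.09064494,  231.34391198]), 'tool_rot': array([ 3.14158346e+00, -9.47234975e-05,  2.41723121e-01]), 'force': array([-0.23895048, -0.07416372,  0.03472434]), 'torque': array([ 0.00664663, -0.02404523,  0.02872746]), 'gripper_force': 0.0, 'width': 85.46996511555626}
```

```bash
sleep 1
cat >> h.py <<'E'
from scipy.spatial.transform import Rotation
import pickle
def get(n,f=None):
    im=dict(get_image(n)); im["rotation"]=Rotation.from_euler("xyz",im["rotation"]).as_matrix()
    if f: pickle.dump(im,open(f,"wb")); 
    return im
def crop(im,x0,y0,x1,y1,s,n): cv2.imwrite(n,cv2.resize(im["color"][y0:y1,x0:x1,::-1],None,fx=s,fy=s,interpolation=cv2.INTER_CUBIC))
E
python3 - <<'E'
from h import *
t=get("top","t0.pkl");s=get("side","s0.pkl")
crop(t,230,170,430,320,4,"pics/t1.png");crop(s,240,170,440,320,4,"pics/s1.png")
c=cloud(t);print(t["rotation"],c[300,200],c[261,328],c[200,300])
E
```

```text
[[-0.02638819  0.9827274  -0.18316801]
 [-0.999631   -0.02712212 -0.00150241]
 [-0.00644436  0.18306077  0.98308048]] [4.03591672e+02 3.29956122e+02 2.17459581e-02] [493.71803966 -52.42492231 118.08381163] [702.44113865  26.09191283  -3.6731647 ]
```

View pics/t1.png

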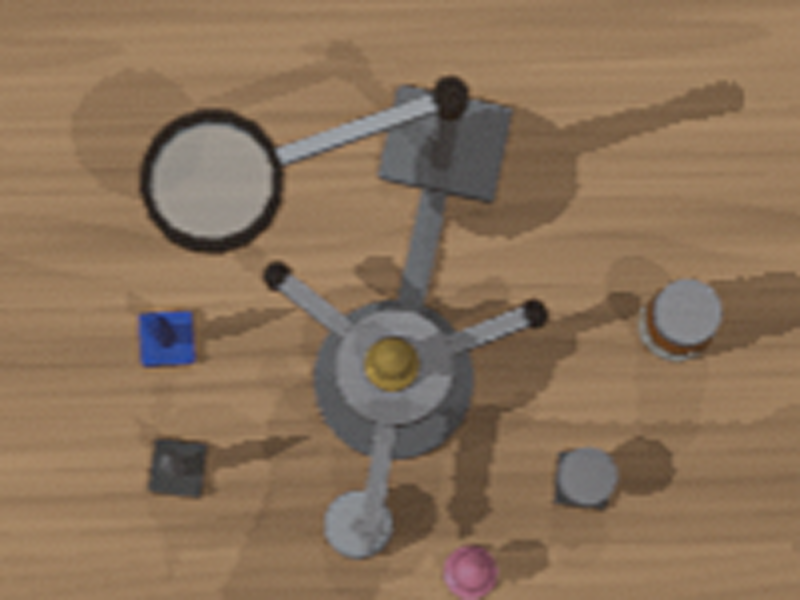

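View pics/s1.png

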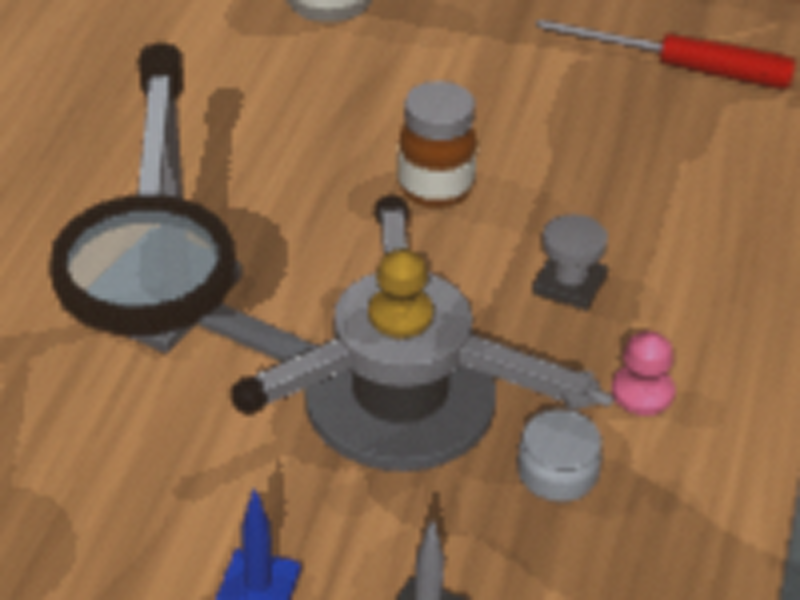

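```bash
python3 - <<'E'
from h import *
t=pickle.load(open("t0.pkl","rb"));s=pickle.load(open("s0.pkl","rb"))
f=lambda x,y:(230+x/4-.375,170+y/4-.375)
g=lambda x,y:(240+x/4-.375,170+y/4-.375)
for n,p,z in [("hub",(393,366),75),("balla?",(277,276),65),("ballb?",(535,314),65),("tip",(368,543),65),("pole",(451,97),203),("lens",(211,180),197),("postfoot",(178,468),10),("stubhead",(587,477),47),("tin",(358,524),32),("pink",(471,570),20),("jar",(687,312),75),("blue",(167,338),10)]:
    print(n,np.round(atz(t,[f(*p)],z)[0],1))
for n,p,z in [("hub",(403,325),75),("balla",(248,394),65),("ballb",(391,211),65),("tip",(610,399),65),("lens",(143,264),197),("posttip",(435,495),88),("pole",(160,60),203),("tin",(561,438),32)]:
    print("S",n,np.round(atz(s,[g(*p)],z)[0],1))
for nm,im in(("t",t),("s",s)):
    c=cloud(im); 
    for lo,hi in((69,80),(180,215)):
        m=(abs(c[...,2]-(lo+hi)/2)<(hi-lo)/2)&(c[...,0]>350)&(c[...,0]<850)&(abs(c[...,1])<300)&(im["z_map"]>0)
        k,l,st,ce=cv2.connectedComponentsWithStats(m.astype(np.uint8))
        for i in range(1,k):
            if st[i,4]>15: print(nm,lo,st[i],np.round(c[l==i].mean(0)),np.round(c[l==i].min(0)),np.round(c[l==i].max(0)))
E
```

```text
hub [499.6 -52.7  75. ]
balla? [569.   29.1  65. ]
ballb? [ 536.  -156.2   65. ]
tip [375.1 -31.5  65. ]
pole [661.3 -94.9 203. ]
lens [610.3  66.5 197. ]
postfoot [437.2 107.3  10. ]
stubhead [ 419.  -190.3   47. ]
tin [391.  -24.6  32. ]
pink [ 356.1 -105.8   20. ]
jar [ 532.7 -264.6   75. ]
blue [534.6 114.4  10. ]
S hub [496.6 -45.9  75. ]
S balla [569.5  27.2  65. ]
S ballb [ 535.8 -156.    65. ]
S tip [367.3 -32.7  65. ]
S lens [607.2  73.4 197. ]
S posttip [440.7  88.3  88. ]
S pole [661.8 -90.7 203. ]
S tin [391.8 -24.5  32. ]
t 69 [297 235  70  69 756] [499. -55.  73.] [ 381. -163.   69.] [578.  34.  80.]
t 69 [393 240  17  16 193] [ 534. -264.   73.] [ 511. -287.   69.] [ 556. -240.   80.]
t 180 [ 265  189   82   45 1318] [619.  41. 193.] [ 563. -105.  180.] [676. 113. 207.]
s 69 [341 190  18  13 171] [ 532. -263.   75.] [ 509. -290.   69.] [ 556. -241.   79.]
s 69 [334 219   8  15  81] [ 530. -138.   72.] [ 517. -160.   70.] [ 545. -107.   78.]
s 69 [298 238  90  34 804] [492. -32.  74.] [381. -96.  69.] [577.  41.  80.]
s 69 [345 303   5   6  21] [437. 110.  75.] [433. 106.  70.] [441. 114.  80.]
s 180 [ 252  181   47   73 1591] [616.  49. 194.] [ 562. -106.  180.] [675. 116. 205.]
```

```bash
python3 -m handwheel '[{"delta_pos":[2.4,3.2,0],"yaw":0.12},{"delta_pos":[2.4,3.2,0]},{"delta_pos":[2.4,3.2,0]},{"delta_pos":[2.4,3.2,0]},{"delta_pos":[2.4,3.2,0]},{"delta_pos":[2.4,3.2,0]},{"delta_pos":[2.4,3.2,0]},{"delta_pos":[2.4,3.2,0]},{"delta_pos":[2.4,3.2,0]},{"delta_pos":[2.4,3.2,0]}]' -1
python3 -m handwheel '[{"delta_pos":[2.4,3.2,0]},{"delta_pos":[2.0,3.2,0]},{"delta_pos":[-1,3.5,0]},{"delta_pos":[-1,3.5,0]},{"delta_pos":[-1,3.5,0]},{"delta_pos":[-0.5,3,0]},{"delta_pos":[0,2.0,0]},{"delta_pos":[0,0,0]},{"delta_pos":[0,0,0]}]'
```

```text
schema error: expected keys delta_pos, yaw
schema error: expected keys delta_pos, yaw
```

```bash
python3 -m handwheel '[{"delta_pos":[2.4,3.2,0],"yaw":0.12},{"delta_pos":[2.4,3.2,0],"yaw":0},{"delta_pos":[2.4,3.2,0],"yaw":0},{"delta_pos":[2.4,3.2,0],"yaw":0},{"delta_pos":[2.4,3.2,0],"yaw":0},{"delta_pos":[2.4,3.2,0],"yaw":0},{"delta_pos":[2.4,3.2,0],"yaw":0},{"delta_pos":[2.4,3.2,0],"yaw":0},{"delta_pos":[2.4,3.2,0],"yaw":0},{"delta_pos":[2.4,3.2,0],"yaw":0}]' -1
python3 -m handwheel '[{"delta_pos":[2.4,3.2,0],"yaw":0},{"delta_pos":[2.0,3.2,0],"yaw":0},{"delta_pos":[-1,3.5,0],"yaw":0},{"delta_pos":[-1,3.5,0],"yaw":0},{"delta_pos":[-1,3.5,0],"yaw":0},{"delta_pos":[-0.5,3,0],"yaw":0},{"delta_pos":[0,2.0,0],"yaw":0},{"delta_pos":[0,0,0],"yaw":0},{"delta_pos":[0,0,0],"yaw":0}]'
```

```text
clock: 2.03
eef_pos: [396.6, -309.5, 231.6]
tool_rot: [3.141, -0.0, 0.362]
force: [1.0, -0.8, -0.1]
width: -0.2
gripper_force: 0.0
clock: 2.78
eef_pos: [405.0, -91.3, 231.7]
tool_rot: [3.141, -0.001, 0.365]
force: [-0.3, -0.6, 0.7]
width: 0.1
gripper_force: 0.0
```

```bash
python3 -m handwheel '[{"delta_pos":[0.2,0.5,-3.4],"yaw":0},{"delta_pos":[0,0,-3.4],"yaw":0},{"delta_pos":[0,0,-3.4],"yaw":0},{"delta_pos":[0,0,-3.4],"yaw":0},{"delta_pos":[0,0,-3.2],"yaw":0},{"delta_pos":[0,0,0],"yaw":0},{"delta_pos":[0,0,0],"yaw":0}]'
python3 - <<'E'
from h import *
s=status.read_state();p=s["eef_pos"];C=np.array([499.5,-53.8]);ps=s["tool_rot"][2]
print(p)
for a in range(170,109,-5):
    r=np.radians(a);u=np.array([np.cos(r),np.sin(r)]);d=np.array([np.sin(r),-np.cos(r)])
    b=np.arctan2(d[1],d[0])-ps; h=7+11*abs(np.cos(b))+14*abs(np.sin(b))
    q=C+86*u-h*d; print(a,np.round(q,1))
E
```

```text
clock: 3.37
eef_pos: [406.7, -88.3, 62.9]
tool_rot: [-3.14, 0.002, 0.36]
force: [1.4, 0.2, 0.5]
width: -0.0
gripper_force: 0.0
[406.67985443 -88.2528527   62.94354327]
170 [410.5 -63.1]
165 [410.  -55.5]
160 [410.2 -47.7]
155 [411.1 -39.8]
150 [412.8 -31.9]
145 [415.3 -24.1]
140 [418.5 -16.5]
135 [422.6  -9.1]
130 [427.4  -2.1]
125 [432.9   4.5]
120 [439.1  10.6]
115 [445.9  16.1]
110 [453.   20.8]
```

```bash
python3 -m handwheel '[{"delta_pos":[0.2,1.2,0],"yaw":0},{"delta_pos":[0.1,1.0,0],"yaw":0},{"delta_pos":[0,0.8,0],"yaw":0},{"delta_pos":[0,0.8,0],"yaw":0},{"delta_pos":[0.1,0.8,0],"yaw":0},{"delta_pos":[0.2,0.8,0],"yaw":0},{"delta_pos":[0.2,0.8,0],"yaw":0},{"delta_pos":[0.3,0.8,0],"yaw":0},{"delta_pos":[0.4,0.7,0],"yaw":0}]'
python3 -m handwheel '[{"delta_pos":[0.4,0.5,0],"yaw":0},{"delta_pos":[0.3,0.4,0],"yaw":0},{"delta_pos":[0.3,0.4,0],"yaw":0},{"delta_pos":[0,0,0],"yaw":0},{"delta_pos":[0,0,0],"yaw":0}]'
python3 - <<'E'
from h import *
t=get("top","t1.pkl");s=get("side","s1.pkl")
a=cv2.resize(t["color"][200:320,250:410,::-1],None,fx=5,fy=5,interpolation=cv2.INTER_CUBIC)
cv2.imwrite("pics/t2.png",a);crop(s,240,170,440,320,4,"pics/s2.png")
E
```

```text
clock: 4.12
eef_pos: [422.2, -9.5, 64.5]
tool_rot: [3.142, 0.0, 0.362]
force: [-0.3, -2.3, 0.8]
width: -0.2
gripper_force: 0.8
clock: 4.53
eef_pos: [432.3, 3.3, 64.0]
tool_rot: [-3.141, 0.0, 0.362]
force: [-1.4, 0.5, -0.6]
width: -0.1
gripper_force: 0.0
```

View pics/t2.png

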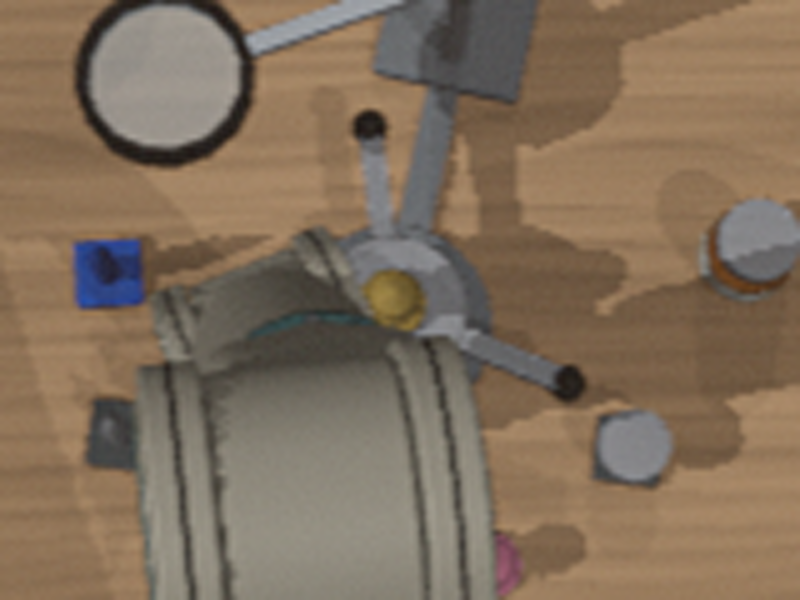

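```bash
cat >> h.py <<'E'
def balls(im,C,th0,w=14):
    """dark-blob centroids near predicted ball places -> world xy at z=65 (a,b)"""
    out=[]
    for k in(120,-120):
        r=np.radians(th0+k); P=[C[0]+108*np.cos(r),C[1]+108*np.sin(r),65]
        x,y=w2p(im,P)[0].round().astype(int); h=im["color"][y-w:y+w+1,x-w:x+w+1].max(2).astype(float)
        m=(h<55).astype(np.uint8); k_,l,st,ce=cv2.connectedComponentsWithStats(m)
        if k_<2: out.append(None);continue
        i=1+np.argmin([abs(st[j,4]-20)+np.hypot(*(ce[j]-w)) for j in range(1,k_)])
        out.append((np.round(atz(im,[ce[i]+[x-w,y-w]],65)[0,:2],1),int(st[i,4])))
    return out
def wheel(b):
    a,c=b[0][0],b[1][0]; v=(a-c); n=np.array([-v[1],v[0]])/np.hypot(*v)
    # long spoke direction is opposite of mid-bearing of balls
    mid=(a+c)/2
    return np.hypot(*v), [np.round(mid+s*n*54,1) for s in(1,-1)], [round(np.degrees(np.arctan2(*(s*n)[::-1])),1) for s in(1,-1)]
E
python3 - <<'E'
from h import *
C=(499.5,-54)
for f,th in(("t0",170),("s0",170),("t1",126),("s1",126)):
    im=pickle.load(open(f+".pkl","rb"));b=balls(im,C,th);print(f,b)
    if all(b): print(wheel(b))
E
```

```text
t0 [(array([ 536.7, -156.8]), 26), (array([570.5,  29.9]), 22)]
(np.float64(189.7348939968608), [array([606.7, -73.1]), array([500.5, -53.8])], [np.float64(-10.3), np.float64(169.7)])
s0 [(array([ 538.1, -163. ]), 11), (array([568.5,  27.5]), 45)]
(np.float64(192.9103677877371), [array([606.6, -76.3]), array([500. , -59.2])], [np.float64(-9.1), np.float64(170.9)])
t1 [(array([ 454.8, -152.9]), 30), (array([608.1, -43.2]), 23)]
(np.float64(188.50724124022398), [array([ 562.9, -142. ]), array([500. , -54.1])], [np.float64(-54.4), np.float64(125.6)])
s1 [(array([ 452.8, -136.7]), 513), (array([620.4, -46.8]), 167)]
(np.float64(190.1887746424588), [array([ 562.1, -139.3]), array([511.1, -44.2])], [np.float64(-61.8), np.float64(118.2)])
```

```bash
python3 - <<'E'
from h import *
C=np.array([500.2,-54])
for f in("t0","s0"):
    im=pickle.load(open(f+".pkl","rb"));c=cloud(im)
    near=(abs(c[...,0]-437)<35)&(abs(c[...,1]-108)<35)
    for lo,hi in((5,14),(14,50),(50,95)):
        q=c[near&(c[...,2]>lo)&(c[...,2]<hi)]
        if len(q): mm=(q.min(0)+q.max(0))/2; print(f,lo,len(q),q.mean(0).round(1),mm.round(1),np.ptp(q,0).round(),"bearing",np.degrees(np.arctan2(*(mm[:2]-C)[::-1])).round(1))
im=pickle.load(open("t0.pkl","rb"));c=cloud(im);q=c[(c[...,2]>3)&(abs(c[...,0]-534)<35)&(abs(c[...,1]-113)<35)];print(q.mean(0),q.min(0),q.max(0))
t=pickle.load(open("t0.pkl","rb"))
a=np.hstack([cv2.resize(t["color"][272:302,262:292,::-1],(390,390),interpolation=cv2.INTER_CUBIC),cv2.resize(pickle.load(open("s0.pkl","rb"))["color"][290:335,322:372,::-1],(400,390),interpolation=cv2.INTER_CUBIC)])
cv2.imwrite("pics/post.png",a)
E
```

```text
t0 5 130 [436.3 105.8   8.9] [435.2 108.    9.5] [61. 65.  9.] bearing 111.9
t0 14 16 [435.3 103.   23.3] [434.1 104.1  29.2] [33. 35. 30.] bearing 112.7
t0 50 25 [436.1 105.9  67.2] [436.5 107.6  67.6] [12. 15. 35.] bearing 111.5
s0 5 219 [435.5 113.2   9.6] [437.  109.8   9.5] [44. 42.  9.] bearing 111.1
s0 14 72 [435.7 113.3  31.9] [436.9 111.   31.8] [16. 12. 35.] bearing 111.0
s0 50 70 [436.2 111.6  65.7] [436.7 111.9  69.1] [14. 12. 37.] bearing 110.9
[534.08278689 112.13177596  23.07545176] [499.50046427  78.80650181   3.00026387] [568.59656904 146.24653744 201.81897775]
```

View pics/post.png

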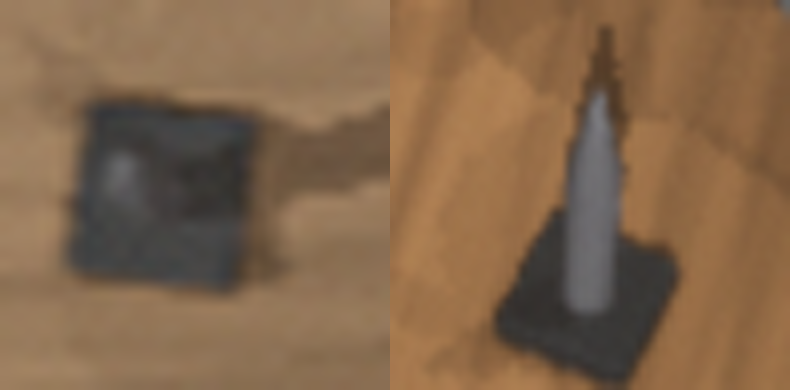

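```bash
python3 -m handwheel '[{"delta_pos":[0.3,0.3,0],"yaw":0},{"delta_pos":[0.3,0.3,0],"yaw":0},{"delta_pos":[0.3,0.3,0],"yaw":0},{"delta_pos":[0.3,0.2,0],"yaw":0},{"delta_pos":[0.2,0.2,0],"yaw":0},{"delta_pos":[0.2,0.1,0],"yaw":0},{"delta_pos":[0.1,0.1,0],"yaw":0},{"delta_pos":[0,0,0],"yaw":0},{"delta_pos":[0,0,0],"yaw":0}]'
python3 - <<'E'
from h import *
im=get("top","t2.pkl")
for th in(114,111):
    b=balls(im,(500.2,-54),th); print(b,wheel(b) if all(b) else 0)
E
```

```text
clock: 5.38
eef_pos: [449.4, 18.2, 64.2]
tool_rot: [-3.141, -0.0, 0.362]
force: [-0.5, -0.2, -0.2]
width: -0.0
gripper_force: 0.0
[(array([ 433.3, -139.3]), 26), (array([607.8, -68.7]), 24)] (np.float64(188.24082978992624), [array([ 540.8, -154.1]), array([500.3, -53.9])], [np.float64(-68.0), np.float64(112.0)])
[(array([ 433.3, -139.3]), 26), (array([607.8, -68.7]), 24)] (np.float64(188.24082978992624), [array([ 540.8, -154.1]), array([500.3, -53.9])], [np.float64(-68.0), np.float64(112.0)])
```

```bash
python3 -m handwheel '[{"delta_pos":[0.1,0.04,0],"yaw":0},{"delta_pos":[0,0,0],"yaw":0},{"delta_pos":[-0.8,-0.3,0],"yaw":0},{"delta_pos":[-0.8,-0.3,0],"yaw":0},{"delta_pos":[0,0,3.5],"yaw":0},{"delta_pos":[0,0,3.5],"yaw":0},{"delta_pos":[0,0,4],"yaw":0},{"delta_pos":[0,0,4],"yaw":0},{"delta_pos":[0,0,3.5],"yaw":0},{"delta_pos":[0,0,0],"yaw":0}]'
python3 -m handwheel '[{"delta_pos":[3.5,0.4,0],"yaw":0},{"delta_pos":[3.5,0.4,0],"yaw":0},{"delta_pos":[3.5,0.4,0],"yaw":0},{"delta_pos":[3.5,0.4,0],"yaw":0},{"delta_pos":[3.5,0.4,0],"yaw":0},{"delta_pos":[3.5,0.4,0],"yaw":0},{"delta_pos":[3.5,0.2,0],"yaw":0},{"delta_pos":[0,0,0],"yaw":0},{"delta_pos":[0,0,0],"yaw":0}]'
python3 - <<'E'
from h import *
im=get("top","t3.pkl");s=get("side","s3.pkl")
b=balls(im,(500.2,-54),111); print(b,wheel(b) if all(b) else 0)
a=np.hstack([cv2.resize(i["color"][y:y+150,x:x+100,::-1],(400,600),interpolation=cv2.INTER_CUBIC) for i,x,y in((im,260,180),(s,280,190))])
cv2.imwrite("pics/c3.png",a)
E
```

```text
clock: 6.27
eef_pos: [437.0, 12.2, 254.8]
tool_rot: [3.137, -0.01, 0.361]
force: [1.7, -0.1, -0.3]
width: -0.1
gripper_force: 0.0
clock: 7.02
eef_pos: [678.8, 37.8, 246.8]
tool_rot: [-3.141, 0.003, 0.361]
force: [-0.1, 0.0, -0.7]
width: -0.0
gripper_force: 0.0
[(array([ 433.2, -140.1]), 21), (array([647. , -60.7]), 9)] (np.float64(228.0675338578466), [array([ 558.9, -151. ]), array([521.3, -49.8])], [np.float64(-69.6), np.float64(110.4)])
```

View pics/c3.png

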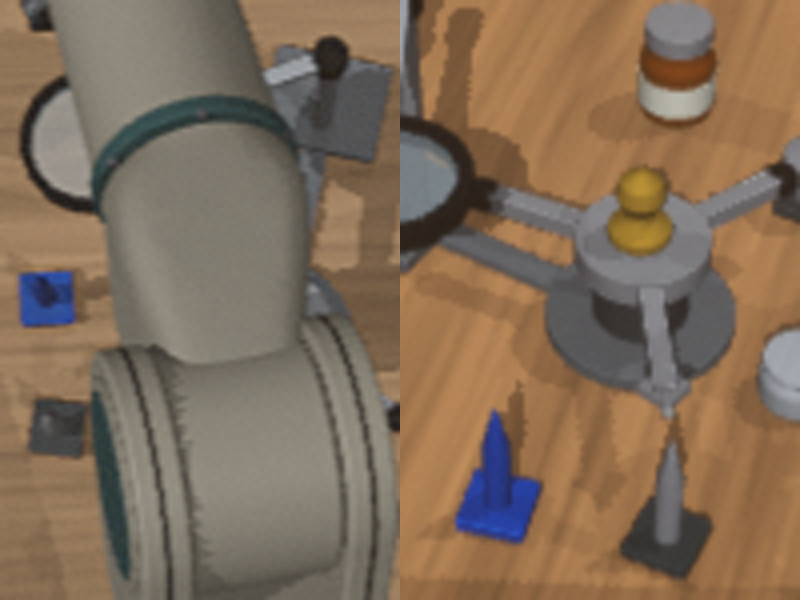

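```bash
python3 -m handwheel '[{"delta_pos":[0,-1.2,-1],"yaw":0},{"delta_pos":[0,-1.2,-2],"yaw":0},{"delta_pos":[0,0,-2],"yaw":0},{"delta_pos":[0,0,-1.3],"yaw":0},{"delta_pos":[0,0,0],"yaw":0},{"delta_pos":[0,0,0],"yaw":0}]'
python3 - <<'E'
from h import *
C=np.array([661.3,-94.9]);ps=.361
for a in list(range(107,160,6))+[163,164.5,165.7]:
    r=np.radians(a);u=np.array([np.cos(r),np.sin(r)]);d=-np.array([np.sin(r),-np.cos(r)])
    b=np.arctan2(d[1],d[0])-ps; h=6+11*abs(np.cos(b))+14*abs(np.sin(b))
    print(a,np.round(C+100*u-h*d,1))
E
```

```text
clock: 7.62
eef_pos: [677.7, 13.0, 185.7]
tool_rot: [-3.141, 0.003, 0.361]
force: [0.7, -0.7, -0.0]
width: -0.1
gripper_force: 0.0
107 [649.2   6. ]
113 [638.4   4. ]
119 [629.4   1.7]
125 [620.4  -1.4]
131 [611.7  -5.5]
137 [603.2 -10.6]
143 [595.1 -16.5]
149 [587.6 -23.4]
155 [580.7 -31.2]
163 [572.6 -42.9]
164.5 [571.3 -45.2]
165.7 [570.3 -47.2]
```

```bash
python3 -m handwheel '[{"delta_pos":[-1.4,-0.3,0],"yaw":0},{"delta_pos":[-1.2,-0.3,0],"yaw":0},{"delta_pos":[-1.0,-0.2,0],"yaw":0},{"delta_pos":[-0.9,-0.2,0],"yaw":0},{"delta_pos":[-0.9,-0.3,0],"yaw":0},{"delta_pos":[-0.8,-0.4,0],"yaw":0},{"delta_pos":[-0.8,-0.5,0],"yaw":0},{"delta_pos":[-0.7,-0.5,0],"yaw":0},{"delta_pos":[-0.6,-0.5,0],"yaw":0},{"delta_pos":[-0.5,-0.5,0],"yaw":0}]'
python3 -m handwheel '[{"delta_pos":[-0.4,-0.4,0],"yaw":0},{"delta_pos":[-0.2,-0.2,0],"yaw":0},{"delta_pos":[0,0,0],"yaw":0},{"delta_pos":[0,0,0],"yaw":0}]'
python3 - <<'E'
from h import *
im=get("top","t4.pkl");s=get("side","s4.pkl")
a=np.hstack([cv2.resize(i["color"][y:y+150,x:x+100,::-1],(400,600),interpolation=cv2.INTER_CUBIC) for i,x,y in((im,275,180),(s,280,180))])
cv2.imwrite("pics/c4.png",a)
E
```

```text
clock: 8.45
eef_pos: [590.5, -23.4, 186.4]
tool_rot: [-3.142, 0.0, 0.362]
force: [1.1, 1.0, 1.2]
width: -0.2
gripper_force: 0.6
clock: 8.78
eef_pos: [584.6, -29.0, 185.9]
tool_rot: [-3.141, 0.002, 0.362]
force: [-0.3, 0.0, -0.6]
width: 0.1
gripper_force: 0.0
```

View pics/c4.png

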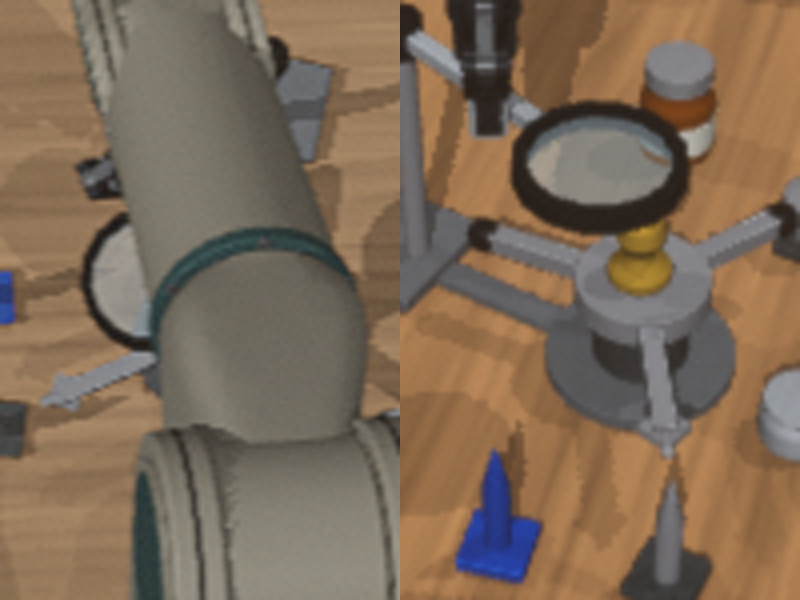

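```bash
cat >> h.py <<'E'
def lens(im,box,z=190,thr=60):
    x0,y0,x1,y1=box; m=(im["color"][y0:y1,x0:x1].max(2)<thr).astype(np.uint8)
    k,l,st,ce=cv2.connectedComponentsWithStats(m); i=1+st[1:,4].argmax()
    cs,_=cv2.findContours((l==i).astype(np.uint8),cv2.RETR_EXTERNAL,cv2.CHAIN_APPROX_NONE)
    h=cv2.convexHull(max(cs,key=len))[:,0]+[x0,y0]
    w=atz(im,h,z)[:,:2]; (c,r)=cv2.minEnclosingCircle(w.astype(np.float32))
    A=np.c_[2*w,np.ones(len(w))]; p=np.linalg.lstsq(A,(w**2).sum(1),rcond=None)[0]
    return np.round(p[:2],1),round(float(np.sqrt(p[2]+(p[:2]**2).sum())),1),np.round(c,1),round(r,1)
E
python3 - <<'E'
from h import *
L=lambda f:pickle.load(open(f,"rb"))
print(lens(L("t0.pkl"),(260,190,305,240)))
print(lens(L("s0.pkl"),(245,210,302,260)))
print(lens(L("s4.pkl"),(305,202,355,240)))
E
```

```text
(array([611.3,  66.6]), 47.3, array([611.2,  66.6]), 48.1)
(array([610.3,  65. ]), 51.9, array([608.7,  64.3]), 54.6)
(array([515.3, -14.6]), 51.7, array([515.1, -15. ]), 54.6)
```

```bash
python3 -m handwheel '[{"delta_pos":[-0.3,-0.4,0],"yaw":0},{"delta_pos":[-0.3,-0.4,0],"yaw":0},{"delta_pos":[-0.3,-0.4,0],"yaw":0},{"delta_pos":[-0.2,-0.3,0],"yaw":0},{"delta_pos":[-0.1,-0.1,0],"yaw":0},{"delta_pos":[0,0,0],"yaw":0},{"delta_pos":[0,0,0],"yaw":0}]'
python3 - <<'E'
from h import *
im=get("side","s5.pkl"); print(lens(im,(290,190,375,250)))
E
```

```text
clock: 9.47
eef_pos: [572.6, -45.1, 186.1]
tool_rot: [-3.141, 0.001, 0.361]
force: [0.6, 0.6, -0.5]
width: -0.3
gripper_force: 0.0
(array([502.4, -44.6]), 52.1, array([501.8, -44.1]), 54.7)
```

```bash
python3 -m handwheel '[{"delta_pos":[-0.07,-0.25,0],"yaw":0},{"delta_pos":[-0.05,-0.2,0],"yaw":0},{"delta_pos":[-0.03,-0.1,0],"yaw":0},{"delta_pos":[0,0,0],"yaw":0},{"delta_pos":[0,0,0],"yaw":0}]'
python3 - <<'E'
from h import *
im=get("side","s6.pkl"); print(lens(im,(290,190,375,255)))
E
```

```text
clock: 9.93
eef_pos: [571.4, -50.5, 186.1]
tool_rot: [-3.141, 0.001, 0.362]
force: [0.0, 0.0, 0.3]
width: -0.2
gripper_force: 0.1
(array([500.6, -52.5]), 52.0, array([498.4, -52.3]), 55.0)
```

```bash
python3 -m handwheel '[{"delta_pos":[0.3,1,0],"yaw":0},{"delta_pos":[0.6,2,0],"yaw":0},{"delta_pos":[0.5,2,2],"yaw":0},{"delta_pos":[0,2,3],"yaw":0},{"delta_pos":[0,3.5,2],"yaw":0},{"delta_pos":[0,3.5,0],"yaw":0},{"delta_pos":[0,3.5,0],"yaw":0},{"delta_pos":[0,3.5,0],"yaw":0},{"delta_pos":[0,3.5,0],"yaw":0},{"delta_pos":[0,3.5,0],"yaw":0}]'
python3 -m handwheel '[{"delta_pos":[0,3.5,0],"yaw":0},{"delta_pos":[0,3,0],"yaw":0},{"delta_pos":[0,0,0],"yaw":0},{"delta_pos":[0,0,0],"yaw":0}]'
python3 - <<'E'
from h import *
im=get("top","t7.pkl");s=get("side","s7.pkl")
try: print(lens(im,(295,225,355,285)));print(lens(s,(290,190,375,255)))
except Exception as e: print(e)
b=balls(im,(500.2,-54),111); print(b,wheel(b) if all(b) else 0)
crop(im,240,180,400,300,5,"pics/t7.png")
E
```

```text
clock: 10.82
eef_pos: [585.2, 232.3, 256.4]
tool_rot: [-3.141, 0.0, 0.362]
force: [1.0, 0.2, -0.3]
width: -0.2
gripper_force: 0.0
clock: 11.15
eef_pos: [584.2, 298.3, 255.8]
tool_rot: [-3.14, 0.001, 0.367]
force: [-0.0, -0.8, -0.8]
width: -0.0
gripper_force: 0.0
(array([500., -51.]), 47.4, array([500.6, -51.1]), 48.4)
(array([500.8, -52.7]), 51.6, array([498.9, -52.4]), 54.5)
[(array([ 432.5, -139.3]), 22), (array([608.2, -64.3]), 8)] (np.float64(191.03792817134513), [array([ 541.5, -151.5]), array([499.2, -52.1])], [np.float64(-66.9), np.float64(113.1)])
```

View pics/t7.png

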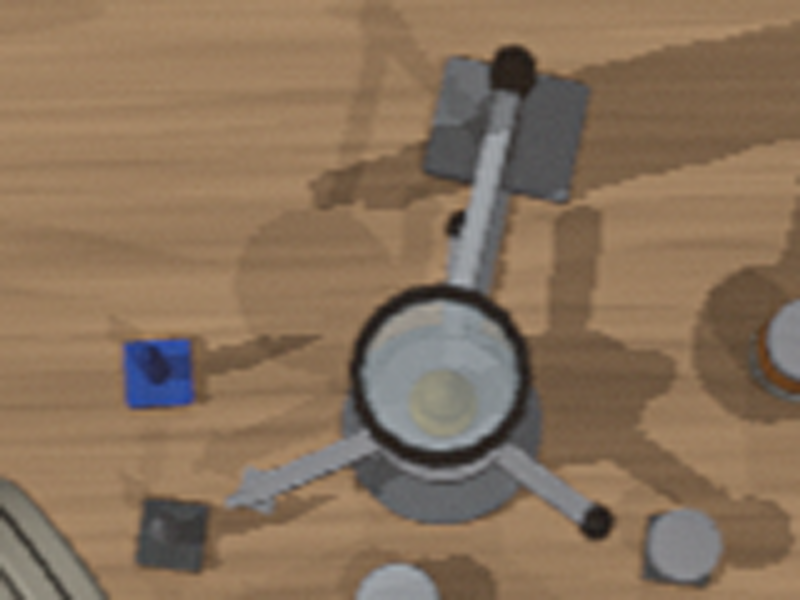

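```bash
python3 - <<'E'
from h import *
im=pickle.load(open("t7.pkl","rb"));C=np.array([500.2,-54])
for p in((229,500),(595,521)):
    q=atz(im,[(240+p[0]/5-.4,180+p[1]/5-.4)],65)[0,:2];v=q-C;print(q,np.hypot(*v),np.degrees(np.arctan2(v[1],v[0])))
E
python3 -m handwheel '[{"delta_pos":[0,-3.5,0],"yaw":0},{"delta_pos":[0,-3.5,0],"yaw":0},{"delta_pos":[0,-3.5,0],"yaw":0},{"delta_pos":[0,-3.5,0],"yaw":0},{"delta_pos":[0,-3.5,0],"yaw":0},{"delta_pos":[0,-3.5,0],"yaw":0},{"delta_pos":[0,-3.5,0],"yaw":0},{"delta_pos":[0,-3.5,0],"yaw":0},{"delta_pos":[0,-2,0],"yaw":0},{"delta_pos":[0,0,0],"yaw":0}]'
python3 -m handwheel '[{"delta_pos":[0,0,-2.5],"yaw":0},{"delta_pos":[0,0,-2.5],"yaw":0},{"delta_pos":[0,0,-2],"yaw":0},{"delta_pos":[-0.5,-1.5,0],"yaw":0},{"delta_pos":[-0.5,-1.2,0],"yaw":0},{"delta_pos":[0,0,0],"yaw":0},{"delta_pos":[0,0,0],"yaw":0}]'
```

```text
[451.06621184  69.91279765] 133.29857673933265 111.62927045651165
[ 433.38194041 -138.41251991] 107.65745029933913 -128.36393077272908
clock: 12.08
eef_pos: [584.9, -15.0, 256.1]
tool_rot: [3.137, 0.003, 0.35]
force: [0.9, -1.8, 0.2]
width: -0.1
gripper_force: 0.0
clock: 12.67
eef_pos: [575.8, -33.9, 187.0]
tool_rot: [3.141, -0.001, 0.359]
force: [-0.0, 0.5, 0.6]
width: 0.1
gripper_force: 0.0
```

```bash
python3 -m handwheel '[{"delta_pos":[-0.25,-0.8,0],"yaw":0},{"delta_pos":[-0.15,-0.6,0],"yaw":0},{"delta_pos":[-0.07,-0.25,0],"yaw":0},{"delta_pos":[-0.05,-0.2,0],"yaw":0},{"delta_pos":[-0.02,-0.1,0],"yaw":0},{"delta_pos":[0,0,0],"yaw":0},{"delta_pos":[0,0,0],"yaw":0}]'
python3 - <<'E'
from h import *
im=get("side","s8.pkl"); print(lens(im,(290,190,375,255)))
E
```

```text
clock: 13.25
eef_pos: [570.3, -51.5, 186.2]
tool_rot: [-3.141, 0.0, 0.362]
force: [-0.4, 0.1, 0.9]
width: -0.4
gripper_force: 0.2
(array([499.1, -54.5]), 52.1, array([498.6, -54.6]), 54.7)
```

```bash
python3 -m handwheel '[{"delta_pos":[0.3,1,0],"yaw":0},{"delta_pos":[0.6,2,0],"yaw":0},{"delta_pos":[0.5,2,2],"yaw":0},{"delta_pos":[0,2,3],"yaw":0},{"delta_pos":[0,3.5,2],"yaw":0},{"delta_pos":[0,3.5,0],"yaw":0},{"delta_pos":[0,3.5,0],"yaw":0},{"delta_pos":[0,3.5,0],"yaw":0},{"delta_pos":[0,3.5,0],"yaw":0},{"delta_pos":[0,3.5,0],"yaw":0}]'
python3 -m handwheel '[{"delta_pos":[0,3.5,0],"yaw":0},{"delta_pos":[0,3,0],"yaw":0},{"delta_pos":[0,0,0],"yaw":0},{"delta_pos":[0,0,0],"yaw":0},{"delta_pos":[0,0,0],"yaw":0}]'
python3 - <<'E'
from h import *
im=get("top");s=get("side")
print(lens(im,(295,225,355,285)),lens(s,(290,190,375,255)))
print(balls(im,(500.2,-54),111))
a=np.hstack([cv2.resize(i["color"][y:y+150,x:x+100,::-1],(400,600),interpolation=cv2.INTER_CUBIC) for i,x,y in((im,265,180),(s,280,180))])
cv2.imwrite("pics/c9.png",a)
E
```

```text
clock: 14.13
eef_pos: [583.4, 230.9, 256.2]
tool_rot: [-3.141, 0.001, 0.363]
force: [0.9, -0.2, -0.0]
width: -0.2
gripper_force: 0.0
clock: 14.55
eef_pos: [583.8, 293.0, 255.7]
tool_rot: [3.141, 0.002, 0.362]
force: [1.4, -0.8, 0.1]
width: 0.3
gripper_force: 0.0
(array([499.7, -52.6]), 47.4, array([499.8, -53. ]), 48.4) (array([499.5, -54.1]), 52.0, array([497.9, -54.4]), 54.2)
[(array([ 432.4, -139.5]), 24), (array([608.3, -64.7]), 9)]
```

View pics/c9.png

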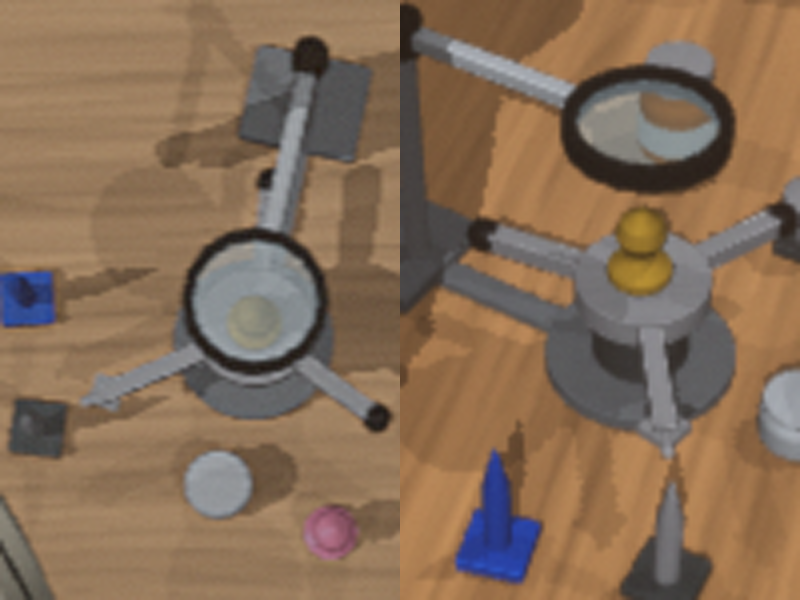

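The final picture shows the arrow pointing at the grey slender post and the finial still standing. The lens is within about 2 mm of the hub axis, and the robot is clear of everything.

```bash
python3 -c "from cell import ctrl; print(ctrl.finish_job())"
```

```text
the job is handed in; nothing more can be done
None
```

I handed the job in at about 15 s: by my camera measurements the arrow points within about 0.5° of the slender post, the lens is within about 2 mm of the hub's axis, and the finial is still standing; no verdict came back.

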